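Put the staining place in order

TASK

The staining is done and the next case is coming: clear away the four things left loose along the front of the bench and beside the furnace's left side. Stand the two paste pots in the round pot stand, each in the empty cup whose floor has the colour of its lid, stand the yellow bottle in the free cup of the bottle stand, and lay the plaster jaw model, teeth up, in the blue work pan. Set everything down rather than dropping it, and leave the orange-lidded pot and the clear bottle upright in their own cups.

Things in the scene. Friction and masses are not known exactly. Their poses are not given: they have to be found in the camera images.
- tan_pot: Small round paste pot, white below, screw lid light tan; 32 mm across the lid, 30 mm below it, 21 mm high (the lid is the top 9 mm). Loose, upright. Origin: centre of its underside, z up.
- red_pot: Small round paste pot, white below, screw lid dark red; 32 mm across the lid, 30 mm below it, 21 mm high (the lid is the top 9 mm). Loose, upright. Origin: centre of its underside, z up.
- yellow_bottle: Yellow bottle with a yellow cap and a pale label; body 30 mm across up to 60 mm, cap 20 mm across above that, 78 mm high. Loose, upright, in front of or left of the furnace (a like bottle far back on the right is not meant). Origin: centre of its underside, z up.
- jaw_model: Off-white plaster jaw model, 48 mm along its x, 61 mm along its y, 24 mm high; its solid base is 16 mm high, and fingers closing along x near the bench take it across the base. Loose, lying teeth up. Origin: centre of its underside, z up (teeth side).
- pot_stand: Round grey stand, 142 mm across, fixed, turned any way; a metal knob 26 mm high in its middle. Origin: centre of underside, z up. Three white cups, 50 mm across inside, floor 8 mm and rim 16 mm above the bench; centres in mm: tan floor x 40, y 0; orange floor x -20, y 34.6 (the orange-lidded pot is in it); dark red floor x -20, y -34.6.
- bottle_stand: Grey oblong base, 66 mm along x by 130 mm along y, fixed, with two deeper white cups at y -32 mm (empty) and y +32 mm (the clear bottle stands in it). Origin: centre of its underside, z up. Each cup is 50 mm across inside, its floor 8 mm and its rim 30 mm above the bench. The stand may be turned any way.
- work_pan: Blue open work pan, 100 mm along x by 130 mm along y outside, fixed, walls 4 mm thick and 30 mm high (rim 32 mm), floor 4 mm above the bench, a white card on its front (-x) side. Origin: centre of its underside, z up.
- orange_pot: Small round paste pot, white below, screw lid orange-brown; 32 mm across the lid, 30 mm below it, 21 mm high (the lid is the top 9 mm). Loose, already standing in the orange-floored cup of the pot stand; it stays there. Origin: centre of its underside, z up.
- clear_bottle: Clear round bottle with a black cap and a red and white label; 33 mm across, 64 mm high. Loose, already standing in its cup of the bottle stand; it stays there. Origin: centre of its underside, z up.
- furnace_corner (a point): Point on the bench below the left front corner of the big grey ceramic furnace (fixed): keep the gripper and what it carries clear of the furnace. Its front panel runs from here 0.44 m to the right (-y), its right end 0.055 m farther from the robot; the panel and the casing are up to 0.15 m high, the head, from 0.09 m behind the front on, 0.36 m.

How it is judged:
By the outcome, as a careful person would: the job done as asked, in the order asked, and still so for the second after the job is handed in, with the robot touching nothing.
It also fails if it takes over 102 s, if anything falls off the work surface, if the arm or the gripper's body presses on something with over 40 N, if the wrist force passes 120 N, or if a joint passes its speed limit or range.

ROBOT

A 7-joint arm with a two-finger parallel gripper is mounted at the origin on a cart in front of the work surface, level with it; the furniture and walls round the work are solid. World frame = base frame: x ahead of the robot, y to its left, z up, the work surface at z = 0. Lengths are in m, angles in rad, forces in N, time in s.
With the tool pointing down it reaches from about 0.425 to 0.875 m from the base axis. Payload 9.9 kg.
Tool frame: the origin (TCP) lies between the finger pads; the fingertips stand 11 mm ahead of it and the grasp point (between the pads) lies 8 mm behind it (env.tip_extent is the distance from the TCP to the fingertips, in m); z points along the fingers, y is the line along which they close (so a half turn about z gives the same grasp; the last joint's range is limited). The gripper opens to 85 mm and grips with 20 to 120 N. Pads are 22 mm wide; open, the fingers measure 114 mm over their backs; the gripper's body (76 mm by 85 mm) begins 54 mm behind the grasp point. The pads swing forward as they close: fully open they stand 13 mm farther back than shut.
Start: joints at [-1.429, 0.576, 0.025, 1.437, -0.015, 1.129, -0.057], TCP at [0.151, 0.658, 0.242] pointing down, gripper open.
Joint ranges: [-2.76, 2.76], [-0.34, 2.15], [-1.52, 1.57], [0.19, 2.46], [-1.09, 4.23], [0.17, 1.99], [-2.82, 2.82]. Speed limits (rad/s): [2.22, 2.22, 3.01, 3.01, 3.14, 3.14, 3.14].

INTERFACE

Orientations are given as a 3x3 rotation matrix whose columns are the frame's x, y, z axes.
In Python, from bench import env, optics gives the robot as it stands. The module is installed in compiled form; this text tells all that it offers.
- The arm moves only by the tool servo_tool, never from a script. Its argument "targets" is a list of rows, each a list of 7 numbers: the turn, a rotation vector about the world's x, y, z in rad, then the shift along the world's x, y, z in mm, then the finger opening in mm, from 0 to 85.4. In form: [[rx, ry, rz, x, y, z, gripper], ...]. A call has 1 to 5 rows; each row is the pose to reach, as a shift and turn from the pose commanded when the call began; what a row does not reach only later rows make up. A row lasts 1/10 s, in which the tool goes at most 50 mm and 8.59 degrees, less where a joint would pass 70% of its speed; a pose out of reach is approached as far as the arm can. A call with a gripper value outside its range is refused whole. The fingers move at their own pace and stop on an object; "squeeze" is the grip in N (left out, the last holds). Time passes only in rows, so rows that repeat a pose let the fingers close. It gives the time, the measured TCP pose, the force, the opening and the grip force at its end, in the units of the state.
- env.state(): the state, without advancing time (a new reading comes with each control period).
- optics.get_image(name): name is "side" or "top" or "wrist"; returns the picture (480x640x3 uint8, red, green, blue); there is no depth.
- optics.camera_model(name): a dict with "fx", "fy", "cx", "cy" (pixels), "k1" (the pictures are not rectified: a ray, as slopes to the right and down, at radius r is drawn at 1 + k1 r^2 times it, then the intrinsics apply), "R" (3x3) and "t" (3): a world point X has camera coordinates R X + t; the wrist camera has in their place "mount" (4x4, takes a point from camera to tool coordinates, whose origin is the TCP and whose axes are the flange's). Camera axes: x right, y down, z forward; pixel columns grow to the right and rows downward; lengths in m; the calibration is good to about 2 mm. A picture is of the moment at which its call begins: read the wrist's pose just before it. camera_model takes no time and is no camera call.
- env.finish_job(): hands the job in; it is judged then, once.
The state is a dict: "time_s": time; "qpos": joint angles; "qvel": joint speeds; "joint_efforts": joint torques, N m; "tool_pos": TCP position; "orientation": TCP orientation; "wrist_force": force on the tool from outside, world axes, zero at the start; "wrist_torque": the same for the moment, N m; "finger_gap": opening from 0.0 (shut) to 1.0 (fully open); "gripper_force": force on a finger pad.
Only numpy, scipy, OpenCV 4.12 (cv2) and the standard library are available. Lean on these libraries where they do the work, as an engineer would, in place of code of your own. Each camera call takes 0.05 s, during which the arm holds its last target. There are 200 camera calls.

## Working session

There is one attempt and no reset: what is moved stays moved. The work goes in short steps, Python scripts to look and compute and a tool call to move; the robot and the scene stay as the last step left them, time stands still between calls to the robot, and variables do not carry over. Pictures are saved under pics/ and viewed, at most 17 in all, crops included, and the job is handed in when it is done.

Besides the shell and the picture viewer there is one more tool, called by a JSON object that holds its "name" and its "arguments". servo_tool: Moves the arm, as the interface text tells. Its arguments: {"type":"object","properties":{"targets":{"type":"array","items":{"type":"array","items":{"type":"number"}}},"squeeze":{"type":"number"}},"required":["targets"]}

```bash
mkdir -p pics; cat > h.py <<'E'
import numpy as np, cv2
from bench import env, optics
def save(n,f):
    s=env.state(); im=optics.get_image(n); cv2.imwrite('pics/'+f,im[:,:,::-1]); return s,im
def cam(n,s=None):
    m=optics.camera_model(n)
    if 'mount' in m:
        M=np.array(m['mount']); T=np.eye(4); T[:3,:3]=s['orientation']; T[:3,3]=s['tool_pos']
        W=np.linalg.inv(T@M); return m,W[:3,:3],W[:3,3]
    return m,np.array(m['R']),np.array(m['t'])
def ray(c,u,v):
    m,R,t=c; d=np.array([(u-m['cx'])/m['fx'],(v-m['cy'])/m['fy']]); p=d.copy()
    for _ in range(30): p=d/(1+m['k1']*(p@p))
    w=R.T@np.array([p[0],p[1],1]); return -R.T@t, w/np.linalg.norm(w)
def at(c,u,v,z):
    o,d=ray(c,u,v); return o+d*(z-o[2])/d[2]
def tri(*obs):
    A=np.zeros((3,3));b=np.zeros(3);P=[]
    for c,u,v in obs:
        o,d=ray(c,u,v);Q=np.eye(3)-np.outer(d,d);A+=Q;b+=Q@o;P.append((o,Q))
    x=np.linalg.solve(A,b); return x,[np.linalg.norm(Q@(x-o)) for o,Q in P]
def proj(c,X):
    m,R,t=c;p=R@np.array(X)+t;p=p[:2]/p[2];p=p*(1+m['k1']*(p@p));return p*[m['fx'],m['fy']]+[m['cx'],m['cy']]
E
python3 - <<'E'
from h import *
np.set_printoptions(precision=4,suppress=True)
save('side','s0.png');save('top','t0.png');s,_=save('wrist','w0.png')
print(s['time_s'],s['tool_pos'],s['orientation'])
for n in('side','top'):
    c=cam(n);print(n,-c[1].T@c[2],c[1][2])
print(optics.camera_model('wrist'))
E
```

```text
0.1 [0.151  0.6575 0.2416] [[-0.9746  0.2238 -0.0003]
 [ 0.2238  0.9746 -0.0014]
 [-0.     -0.0015 -1.    ]]
side [0.4601 0.9214 0.5727] [ 0.0561 -0.8834 -0.4652]
top [ 0.3641 -0.0581  1.0813] [ 0.1602 -0.0031 -0.9871]
{'fx': 409.8208739330354, 'fy': 409.8208739330354, 'cx': 320.10458785634415, 'cy': 241.83565356934378, 'k1': 0.005824145932012625, 'mount': array([[ 0.0003, -0.9643, -0.2647,  0.0678],
       [ 1.    ,  0.0006, -0.0008,  0.001 ],
       [ 0.0009, -0.2647,  0.9643, -0.132 ],
       [ 0.    ,  0.    ,  0.    ,  1.    ]])}
```

View pics/s0.png

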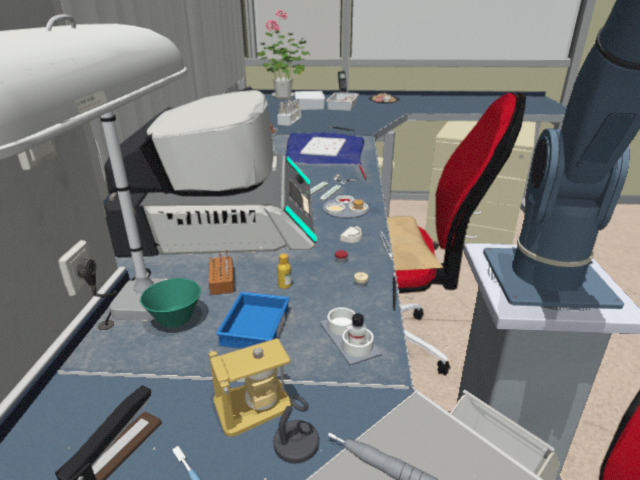

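View pics/t0.png

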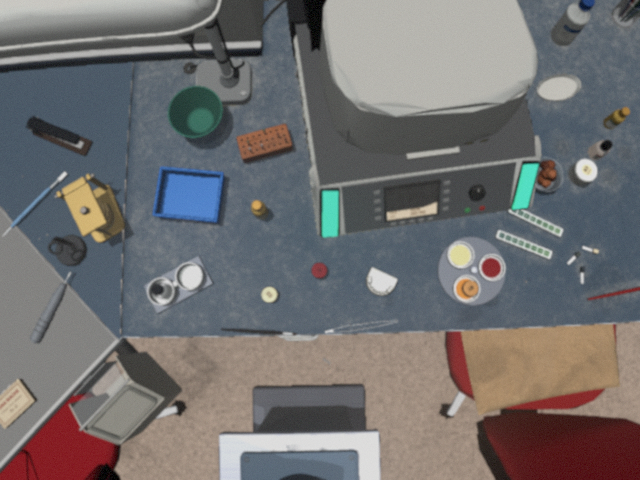

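The side view shows the pan at (255,320), the bottle at (285,270), the bottle stand at (350,335), the tan pot at (361,278), the red pot at (341,255), the jaw at (351,235) and the pot stand at (345,207). In the top view the same things are at (190,195), (259,208), (180,285), (269,294), (319,270), (381,281) and (472,270). Next I'll enlarge these areas.

```bash
python3 - <<'E'
import cv2
def crop(f,o,x,y,w,h,k):
    im=cv2.imread('pics/'+f)[y:y+h,x:x+w];cv2.imwrite('pics/'+o,cv2.resize(im,None,fx=k,fy=k,interpolation=cv2.INTER_CUBIC))
crop('t0.png','ta.png',140,160,200,150,4)
crop('t0.png','tb.png',350,220,170,100,4)
crop('s0.png','sa.png',210,190,190,170,3.5) if 0 else crop('s0.png','sa.png',210,190,200,150,4)
crop('s0.png','sb.png',210,240,200,130,4)
E
```

```text
(no output)
```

View pics/ta.png

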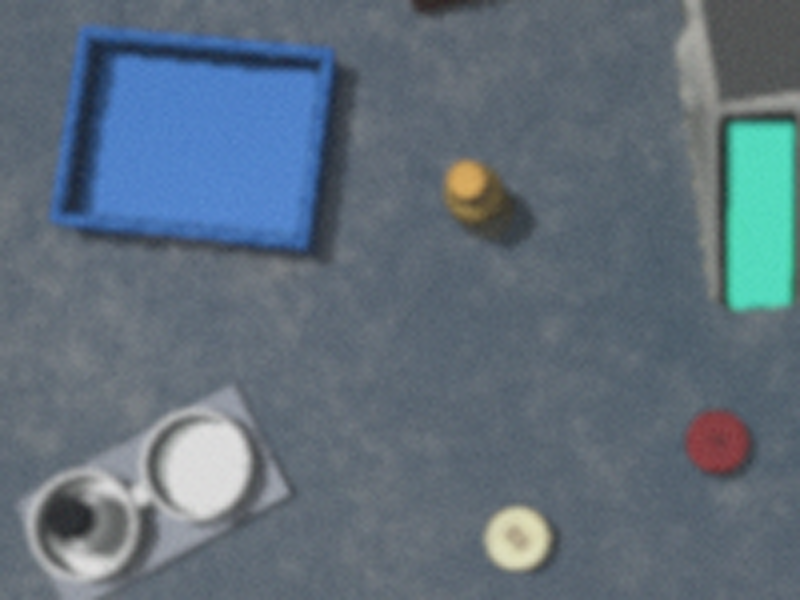

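View pics/tb.png

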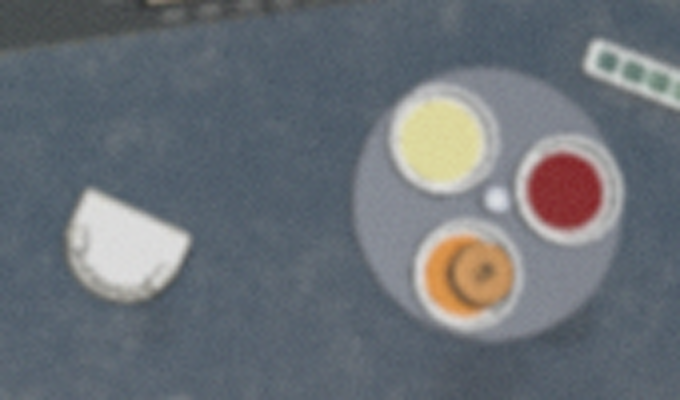

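View pics/sa.png

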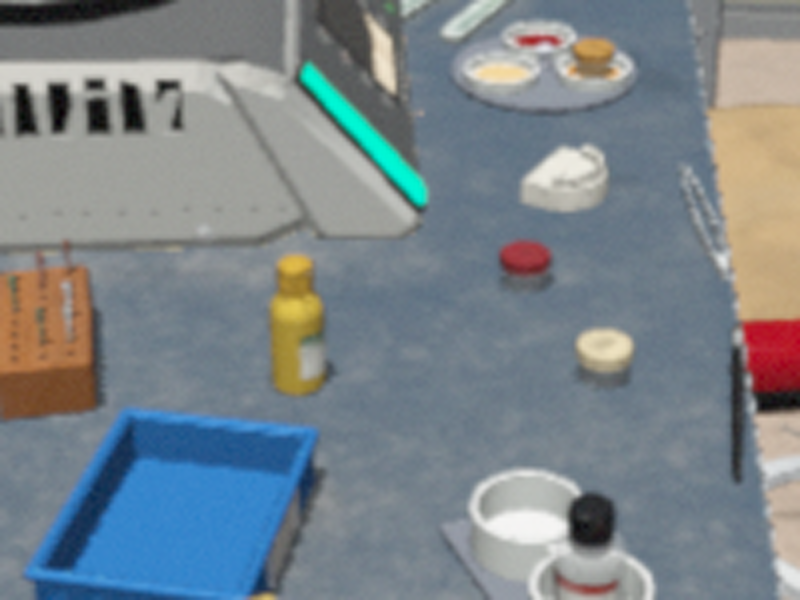

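View pics/sb.png

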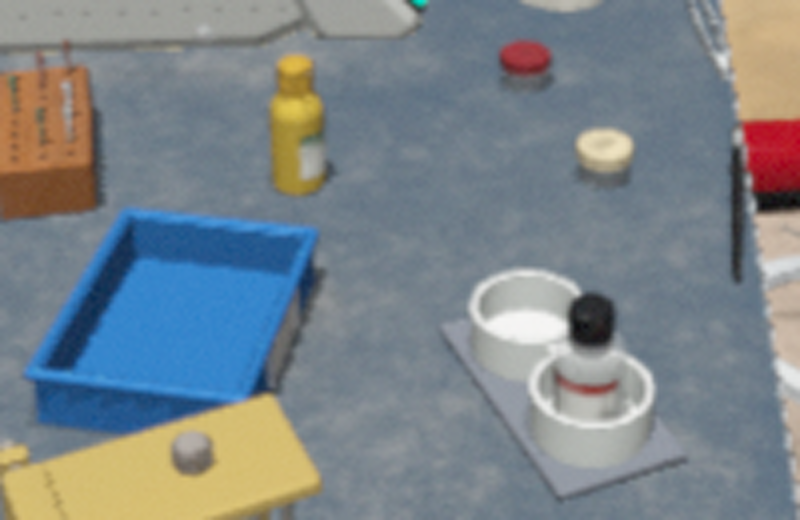

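The crops are clear: I can read the lids, cap, cup rims, pan corners and the jaw's edges in both views. Now I'll triangulate them.

```bash
python3 - <<'E'
from h import *
np.set_printoptions(precision=4,suppress=True)
T=cam('top');S=cam('side')
def px(o,p): return (o[0]+(p[0]+.5)/4-.5,o[1]+(p[1]+.5)/4-.5)
ta=(140,160);tb=(350,220);sa=(210,190);sb=(210,240)
L={'bottlecap':(ta,(467,180),sa,(294,263)),'redlid':(ta,(718,442),sa,(525,253)),'tanlid':(ta,(518,538),sa,(605,346)),
'emptycup':(ta,(200,465),sa,(529,504)),'clearcup':(ta,(85,523),sb,(592,399)),
'panFR':(ta,(332,48),sb,(125,212)),'panNR':(ta,(312,248),sb,(318,232)),'panFL':(ta,(82,30),sb,(35,372)),
'tancup':(tb,(444,139),sa,(490,70)),'redcup':(tb,(570,189),sa,(540,38)),'orcup':(tb,(468,275),sa,(596,72)),
}
for k,(a,p,b,q) in L.items(): print(k,*tri((T,*px(a,p)),(S,*px(b,q))))
print('panNL',at(T,*px(ta,(55,220)),.032))
print('disc',at(T,*px(tb,(488,204)),.005))
for p in((90,188),(190,237),(125,303),(67,240)): print('jaw',at(T,*px(tb,p),.016))
for p in ((690,200),(718,303)): print('furn?',at(T,*px(ta,p),.0))
E
```

```text
bottlecap [0.5948 0.0693 0.0772] [np.float64(0.00018866424155958254), np.float64(0.00018866424155977046)]
redlid [ 0.4712 -0.0488  0.0202] [np.float64(9.634998503320418e-05), np.float64(9.634998503312479e-05)]
tanlid [0.4248 0.0517 0.0191] [np.float64(0.0007188682505989871), np.float64(0.0007188682505988783)]
emptycup [0.4639 0.21   0.0285] [np.float64(0.0002067471605609071), np.float64(0.0002067471605609946)]
clearcup [0.4351 0.2702 0.0226] [np.float64(0.0012791340469443797), np.float64(0.001279134046944333)]
panFR [0.676  0.1452 0.0292] [np.float64(0.001282896538312099), np.float64(0.00128289653831215)]
panNR [0.5731 0.1546 0.0271] [np.float64(0.00022991633614956753), np.float64(0.0002299163361491728)]
panFL [0.6891 0.2763 0.0312] [np.float64(0.0015522101225972742), np.float64(0.0015522101225973251)]
tancup [ 0.5004 -0.3379  0.0125] [np.float64(0.0031802036821298044), np.float64(0.0031802036821298846)]
redcup [ 0.4684 -0.4015  0.0131] [np.float64(0.0014365759605568871), np.float64(0.0014365759605570105)]
orcup [ 0.4258 -0.3466  0.0096] [np.float64(0.0019953852292995864), np.float64(0.0019953852292996185)]
panNL [0.5902 0.2868 0.032 ]
disc [ 0.4641 -0.3606  0.005 ]
jaw [ 0.4763 -0.1553  0.016 ]
jaw [ 0.4504 -0.2047  0.016 ]
jaw [ 0.4183 -0.1708  0.016 ]
jaw [ 0.4504 -0.1429  0.016 ]
furn? [ 0.5994 -0.0367  0.    ]
furn? [ 0.545  -0.0501  0.    ]
```

Every height matches the text: bottle cap 77 mm, lids 19–20 mm, rims about 30 mm and 13 mm. I'll move toward the tan pot now and check it with the wrist camera.

{"name": "servo_tool", "arguments": {"targets": [[0,0,-0.14,32,-38,0,85],[0,0,-0.28,64,-76,0,85],[0,0,-0.42,96,-114,0,80],[0,0,-0.56,128,-152,0,70],[0,0,-0.7,160,-190,0,60]]}}

```text
time_s: 0.65
tool_pos: [0.3121, 0.4661, 0.2423]
orientation: [[-0.597, 0.803, -0.0], [0.803, 0.597, 0.0], [0.0, -0.0, -1.0]]
wrist_force: [0.4, 1.7, -0.3]
finger_gap: 0.708
gripper_force: 0.0
```

{"name": "servo_tool", "arguments": {"targets": [[0,0,-0.1,24,-43,0,60],[0,0,-0.2,48,-86,0,60],[0,0,-0.3,72,-129,0,60],[0,0,-0.4,96,-172,0,60],[0,0,-0.52,120,-215,0,60]]}}

```text
time_s: 1.15
tool_pos: [0.4316, 0.2511, 0.2424]
orientation: [[-0.121, 0.993, 0.0], [0.993, 0.121, 0.0], [0.0, 0.0, -1.0]]
wrist_force: [0.7, 0.4, -1.1]
finger_gap: 0.706
gripper_force: 0.0
```

{"name": "servo_tool", "arguments": {"targets": [[0,0,0,-2,-45,-15,60],[0,0,0,-3,-90,-50,60],[0,0,0,-4,-135,-85,60],[0,0,0,-6,-180,-105,60],[0,0,0,-6,-200,-120,60]]}}

```text
time_s: 1.65
tool_pos: [0.4242, 0.0503, 0.1214]
orientation: [[-0.123, 0.992, -0.001], [0.992, 0.123, -0.001], [-0.001, -0.001, -1.0]]
wrist_force: [1.4, 0.6, -0.3]
finger_gap: 0.7
gripper_force: 0.0
```

```bash
python3 - <<'E'
from h import *
np.set_printoptions(precision=4,suppress=True)
s,im=save('wrist','w1.png'); print(env.tip_extent,s['time_s'],s['tool_pos'],s['orientation'],s['finger_gap'],s['qpos'])
c=cam('wrist',s);print(proj(c,[.4248,.0517,.021]),proj(c,[.4712,-.0488,.021]))
E
```

```text
0.011 1.65 [0.4242 0.0503 0.1214] [[-0.1234  0.9924 -0.0006]
 [ 0.9924  0.1234 -0.0008]
 [-0.0007 -0.0007 -1.    ]] 0.6995660204349832 [-0.4824  0.4203  0.3518  2.2221 -0.2757  0.5397  0.2029]
[322.4401 246.4315] [373.297  400.5622]
```

View pics/w1.png

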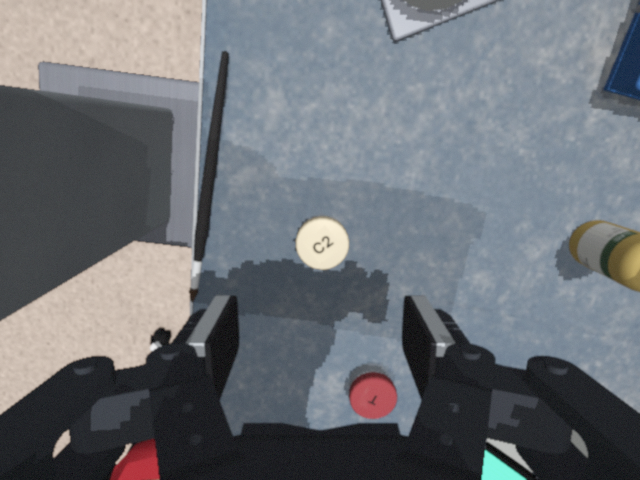

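The tan lid is at (322,243) against a predicted (322,246). The red lid is at (373,396) against (373,400), so both are within 2 mm. I'll go down and grasp the tan pot.

{"name": "servo_tool", "arguments": {"targets": [[0,0,0,0,0,-35,55],[0,0,0,0,0,-65,55],[0,0,0,0,0,-85,52],[0,0,0,0,0,-96,50],[0,0,0,0,0,-101,48]]}}

```text
time_s: 2.2
tool_pos: [0.4247, 0.0529, 0.0203]
orientation: [[-0.125, 0.992, -0.002], [0.992, 0.125, -0.0], [0.0, -0.002, -1.0]]
wrist_force: [0.1, -0.1, -1.3]
finger_gap: 0.562
gripper_force: 0.0
```

{"name": "servo_tool", "arguments": {"targets": [[0,0,0,0,0,0,40],[0,0,0,0,0,0,28],[0,0,0,0,0,0,26],[0,0,0,0,0,0,26],[0,0,0,0,0,0,26]], "squeeze": 30}}

```text
time_s: 2.7
tool_pos: [0.4255, 0.053, 0.0218]
orientation: [[-0.125, 0.992, 0.001], [0.992, 0.125, 0.0], [0.0, 0.001, -1.0]]
wrist_force: [0.2, -0.7, 5.7]
finger_gap: 0.337
gripper_force: 30.1
```

{"name": "servo_tool", "arguments": {"targets": [[0,0,0,0,0,10,26],[0,0,0,0,0,30,26],[0,0,0,0,0,50,26],[0,0,0,0,0,70,26],[0,0,0,0,0,80,26]]}}

```text
time_s: 3.2
tool_pos: [0.4254, 0.0529, 0.1031]
orientation: [[-0.125, 0.992, 0.002], [0.992, 0.125, 0.001], [0.0, 0.002, -1.0]]
wrist_force: [0.7, 0.5, -0.1]
finger_gap: 0.339
gripper_force: 29.9
```

```bash
python3 - <<'E'
from h import *
np.set_printoptions(precision=4,suppress=True)
s,im=save('wrist','w2.png'); S,i2=save('side','s2.png');print(s['time_s'],s['tool_pos'],s['finger_gap'],s['wrist_force'])
u,v=proj(cam('side'),s['tool_pos']).astype(int);print(u,v)
b=i2[v-40:v+40,u-40:u+40];b=cv2.resize(b,(400,400),interpolation=cv2.INTER_CUBIC)
a=im[200:480,150:450];a=cv2.resize(a,(400,373));a=np.pad(a,((0,27),(0,0),(0,0)))
cv2.imwrite('pics/m2.png',np.hstack([a,b])[:,:,::-1])
E
```

```text
3.2 [0.4254 0.0529 0.1031] 0.33891396991593764 [ 0.6782  0.4627 -0.1391]
361 243
```

View pics/m2.png

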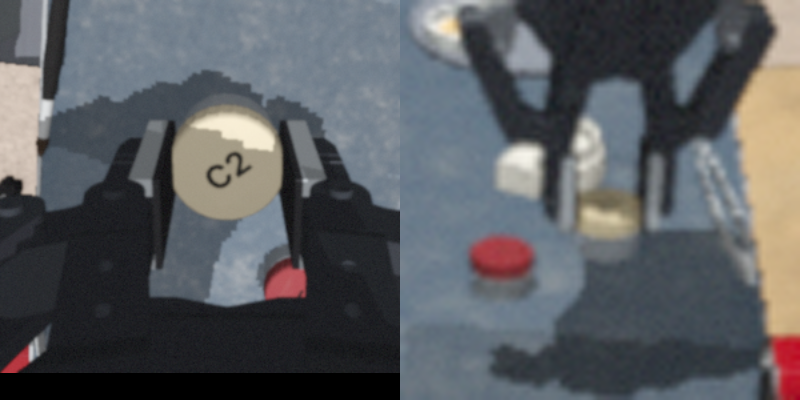

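The tan pot is held level by its lid and the tips end at about the lid's underside. I'll carry it over the tan cup.

{"name": "servo_tool", "arguments": {"targets": [[0,0,-0.07,5,-30,10,26],[0,0,-0.15,13,-75,17,26],[0,0,-0.23,20,-120,17,26],[0,0,-0.31,28,-165,17,26],[0,0,-0.39,36,-205,17,26]]}}

```text
time_s: 3.8
tool_pos: [0.4607, -0.1543, 0.1176]
orientation: [[0.266, 0.964, -0.001], [0.964, -0.266, -0.0], [-0.0, -0.001, -1.0]]
wrist_force: [1.2, 1.2, -1.3]
finger_gap: 0.333
gripper_force: 29.9
```

{"name": "servo_tool", "arguments": {"targets": [[0,0,-0.08,8,-45,0,26],[0,0,-0.16,16,-90,0,26],[0,0,-0.24,24,-135,0,26],[0,0,-0.32,32,-170,0,26],[0,0,-0.38,36,-186,0,26]]}}

```text
time_s: 4.3
tool_pos: [0.4965, -0.3421, 0.1172]
orientation: [[0.606, 0.795, -0.001], [0.795, -0.606, -0.002], [-0.002, 0.0, -1.0]]
wrist_force: [0.4, 1.0, -0.8]
finger_gap: 0.338
gripper_force: 29.9
```

```bash
python3 - <<'E'
from h import *
np.set_printoptions(precision=4,suppress=True)
s,im=save('wrist','w3.png'); print(s['time_s'],s['tool_pos'],s['orientation'],s['finger_gap'],s['wrist_force'])
c=cam('wrist',s)
for p in([.497,-.338,.016],[.468,-.401,.016],[.4643,-.361,.026]):print(proj(c,p))
E
```

```text
4.3 [ 0.4965 -0.3421  0.1172] [[ 0.6063  0.7952 -0.0009]
 [ 0.7952 -0.6063 -0.0016]
 [-0.0018  0.0003 -1.    ]] 0.3379965003006105 [ 0.4382  0.9751 -0.8093]
[318.5631 241.0369]
[342.5217 344.0679]
[298.1541 307.7276]
```

View pics/w3.png

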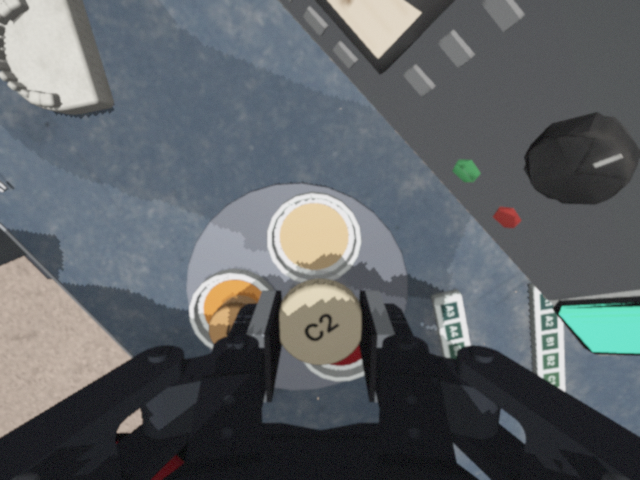

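The tan cup's rim centre is at about (315,235) against a predicted (318,241), which puts the cup near (0.4975, −0.3355). I'll lower the pot there.

{"name": "servo_tool", "arguments": {"targets": [[0,0,0,0,2.5,-25,26],[0,0,0,0,2.5,-50,26],[0,0,0,0,2.5,-68,26],[0,0,0,0,2.5,-77,26],[0,0,0,0,2.5,-80,26]]}}

```text
time_s: 4.85
tool_pos: [0.4965, -0.3348, 0.0369]
orientation: [[0.601, 0.799, -0.002], [0.799, -0.601, 0.001], [-0.0, -0.002, -1.0]]
wrist_force: [0.5, 0.2, -0.8]
finger_gap: 0.341
gripper_force: 29.9
```

{"name": "servo_tool", "arguments": {"targets": [[0,0,0,0,0,-2,26],[0,0,0,0,0,-4,26],[0,0,0,0,0,-5.5,26],[0,0,0,0,0,-6.5,26],[0,0,0,0,0,-6.5,26]]}}

```text
time_s: 5.35
tool_pos: [0.4972, -0.3357, 0.032]
orientation: [[0.601, 0.799, 0.0], [0.799, -0.601, -0.0], [0.0, 0.0, -1.0]]
wrist_force: [-0.3, 1.1, -0.6]
finger_gap: 0.34
gripper_force: 29.9
```

{"name": "servo_tool", "arguments": {"targets": [[0,0,0,0,0,-0.7,26],[0,0,0,0,0,-1.4,26],[0,0,0,0,0,-1.4,26]]}}

```text
time_s: 5.65
tool_pos: [0.4971, -0.3356, 0.0303]
orientation: [[0.601, 0.799, -0.0], [0.799, -0.601, 0.0], [0.0, -0.0, -1.0]]
wrist_force: [0.1, 0.1, -0.3]
finger_gap: 0.334
gripper_force: 29.9
```

{"name": "servo_tool", "arguments": {"targets": [[0,0,0,0,0,-0.4,26],[0,0,0,0,0,-0.8,26],[0,0,0,0,0,-0.8,26]]}}

```text
time_s: 5.95
tool_pos: [0.4971, -0.3357, 0.0299]
orientation: [[0.601, 0.799, 0.0], [0.799, -0.601, 0.0], [0.0, 0.0, -1.0]]
wrist_force: [-0.7, 0.2, 4.5]
finger_gap: 0.34
gripper_force: 30.2
```

Contact at 4.5 N, so the pot is on the floor. I'll release, lift and go to the red pot.

{"name": "servo_tool", "arguments": {"targets": [[0,0,0,0,0,0.5,30],[0,0,0,0,0,1,40],[0,0,0,0,0,1,50],[0,0,0,0,0,2,50],[0,0,0,0,0,6,50]]}}

```text
time_s: 6.45
tool_pos: [0.4969, -0.3355, 0.0354]
orientation: [[0.601, 0.799, -0.001], [0.799, -0.601, 0.0], [-0.0, -0.001, -1.0]]
wrist_force: [-0.2, -0.3, 0.4]
finger_gap: 0.587
gripper_force: 0.0
```

{"name": "servo_tool", "arguments": {"targets": [[0,0,0,0,0,15,50],[0,0,0,0,0,45,50],[0,0,0,0,10,80,55],[0,0,0,0,50,90,55],[0,0,0,-4,95,90,55]]}}

```text
time_s: 6.95
tool_pos: [0.4943, -0.2418, 0.1287]
orientation: [[0.603, 0.797, 0.005], [0.797, -0.603, -0.002], [0.001, 0.006, -1.0]]
wrist_force: [1.4, 0.4, -0.4]
finger_gap: 0.644
gripper_force: 0.0
```

{"name": "servo_tool", "arguments": {"targets": [[0,0,0.1,-5,45,0,55],[0,0,0.2,-10,90,0,55],[0,0,0.3,-15,135,0,55],[0,0,0.4,-20,175,0,55],[0,0,0.45,-22,193,0,55]]}}

```text
time_s: 7.45
tool_pos: [0.4706, -0.0438, 0.1265]
orientation: [[0.186, 0.982, 0.0], [0.982, -0.186, 0.002], [0.002, -0.0, -1.0]]
wrist_force: [-0.5, -0.6, -1.3]
finger_gap: 0.643
gripper_force: 0.0
```

```bash
python3 - <<'E'
from h import *
np.set_printoptions(precision=4,suppress=True)
s,im=save('wrist','w4.png'); print(s['time_s'],s['tool_pos'],s['orientation'],s['finger_gap'],s['wrist_force'])
m=((im[:,:,0]>110)&(im[:,:,1]<70)&(im[:,:,2]<80)).astype(np.uint8)
n,l,st,ce=cv2.connectedComponentsWithStats(m)
c=cam('wrist',s)
for i in range(1,n):
    if st[i,4]>300: print(st[i],ce[i],at(c,*ce[i],.021))
i2=save('top','t4.png')[1]
E
```

```text
7.45 [ 0.4706 -0.0438  0.1265] [[ 0.1863  0.9825  0.0002]
 [ 0.9825 -0.1863  0.0019]
 [ 0.0019 -0.0002 -1.    ]] 0.6430175946358214 [-0.5325 -0.5544 -1.3341]
```

The commanded pose is (0.471, −0.0475), and the two-view triangulation and the earlier wrist picture agree with it. I'll descend.

{"name": "servo_tool", "arguments": {"targets": [[0,0,0,0,0,-35,52],[0,0,0,0,0,-70,50],[0,0,0,0,0,-92,50],[0,0,0,0,0,-101,50],[0,0,0,0,0,-104,48]]}}

```text
time_s: 8.05
tool_pos: [0.4712, -0.0487, 0.0214]
orientation: [[0.196, 0.981, -0.001], [0.981, -0.196, -0.0], [-0.0, -0.0, -1.0]]
wrist_force: [0.6, 0.4, 0.6]
finger_gap: 0.557
gripper_force: 0.0
```

{"name": "servo_tool", "arguments": {"targets": [[0,0,0,0,0,0,40],[0,0,0,0,0,0,28],[0,0,0,0,0,0,26],[0,0,0,0,0,0,26],[0,0,0,0,0,0,26]]}}

```text
time_s: 8.55
tool_pos: [0.4718, -0.048, 0.0228]
orientation: [[0.194, 0.981, 0.002], [0.981, -0.194, -0.0], [0.0, 0.002, -1.0]]
wrist_force: [-0.9, -0.7, 7.9]
finger_gap: 0.337
gripper_force: 29.8
```

```bash
python3 - <<'E'
from h import *
t=cv2.imread('pics/t4.png')[:,:,::-1];i2=save('side','s4.png')[1];s=env.state()
u,v=proj(cam('side'),s['tool_pos']).astype(int)
a=cv2.resize(t[230:310,430:510],(400,400),interpolation=cv2.INTER_CUBIC);b=cv2.resize(i2[v-40:v+40,u-40:u+40],(400,400),interpolation=cv2.INTER_CUBIC)
cv2.imwrite('pics/m4.png',np.hstack([a,b])[:,:,::-1])
E
```

```text
(no output)
```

View pics/m4.png

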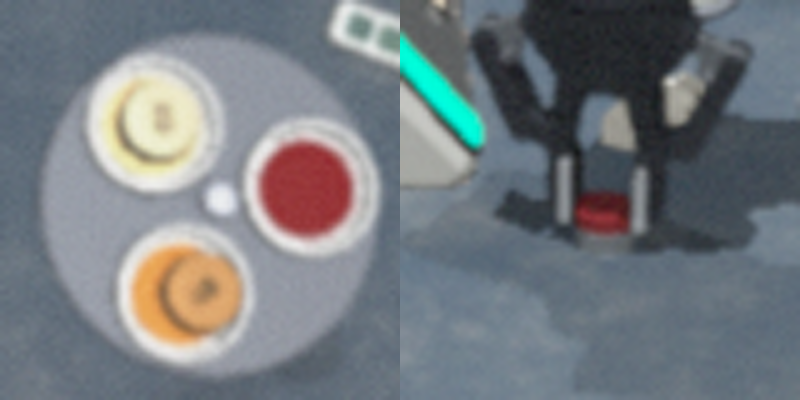

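The tan pot sits in the tan cup and the red pot is gripped by its lid. I'll carry it to the red cup.

{"name": "servo_tool", "arguments": {"targets": [[0,0,0,0,0,20,26],[0,0,0,0,0,60,26],[0,0,0,0,-20,90,26],[0,0,-0.03,0,-65,96,26],[0,0,-0.07,-1,-110,96,26]]}}

```text
time_s: 9.1
tool_pos: [0.4716, -0.158, 0.1199]
orientation: [[0.26, 0.966, 0.004], [0.966, -0.26, -0.0], [0.001, 0.004, -1.0]]
wrist_force: [2.1, -0.4, -1.0]
finger_gap: 0.333
gripper_force: 30.1
```

{"name": "servo_tool", "arguments": {"targets": [[0,0,0,-1,-48,0,26],[0,0,0,-1,-96,0,26],[0,0,0,-2,-144,0,26],[0,0,0,-2,-192,0,26],[0,0,0,-3,-230,0,26]]}}

```text
time_s: 9.6
tool_pos: [0.4667, -0.3907, 0.1186]
orientation: [[0.263, 0.965, 0.001], [0.965, -0.263, -0.002], [-0.001, 0.001, -1.0]]
wrist_force: [1.7, 0.5, -0.5]
finger_gap: 0.336
gripper_force: 30.1
```

{"name": "servo_tool", "arguments": {"targets": [[0,0,0,0,-13,-10,26],[0,0,0,0,-13,-30,26],[0,0,0,0,-13,-55,26],[0,0,0,0,-13,-70,26],[0,0,0,0,-13,-78,26]]}}

```text
time_s: 10.1
tool_pos: [0.4669, -0.3994, 0.0384]
orientation: [[0.261, 0.965, -0.001], [0.965, -0.261, 0.002], [0.001, -0.002, -1.0]]
wrist_force: [-0.0, 0.1, -0.2]
finger_gap: 0.338
gripper_force: 30.1
```

{"name": "servo_tool", "arguments": {"targets": [[0,0,0,0,0,-2,26],[0,0,0,0,0,-4,26],[0,0,0,0,0,-5,26],[0,0,0,0,0,-5,26]]}}

```text
time_s: 10.5
tool_pos: [0.4674, -0.4008, 0.0352]
orientation: [[0.262, 0.965, 0.001], [0.965, -0.262, -0.001], [-0.0, 0.001, -1.0]]
wrist_force: [-0.1, 0.2, -0.3]
finger_gap: 0.338
gripper_force: 30.1
```

{"name": "servo_tool", "arguments": {"targets": [[0,0,0,0,0,-1,26],[0,0,0,0,0,-2,26],[0,0,0,0,0,-3,26],[0,0,0,0,0,-3.5,26],[0,0,0,0,0,-3.5,26]]}}

```text
time_s: 11.0
tool_pos: [0.4671, -0.4006, 0.031]
orientation: [[0.262, 0.965, -0.0], [0.965, -0.262, 0.0], [0.0, -0.0, -1.0]]
wrist_force: [-0.1, -0.6, 0.2]
finger_gap: 0.336
gripper_force: 30.1
```

{"name": "servo_tool", "arguments": {"targets": [[0,0,0,0,0,-0.4,26],[0,0,0,0,0,-0.8,26],[0,0,0,0,0,-0.8,26]]}}

```text
time_s: 11.3
tool_pos: [0.4671, -0.4007, 0.0309]
orientation: [[0.262, 0.965, 0.0], [0.965, -0.262, 0.0], [0.0, 0.0, -1.0]]
wrist_force: [-1.5, 1.4, 6.3]
finger_gap: 0.336
gripper_force: 30.6
```

Contact at 6 N. I'll release and go to the yellow bottle, staying in front of the furnace.

{"name": "servo_tool", "arguments": {"targets": [[0,0,0,0,0,0.5,30],[0,0,0,0,0,1,40],[0,0,0,0,0,1,50],[0,0,0,0,0,2,50],[0,0,0,0,0,6,50]]}}

```text
time_s: 11.8
tool_pos: [0.4669, -0.4004, 0.0361]
orientation: [[0.262, 0.965, -0.001], [0.965, -0.262, 0.0], [0.0, -0.001, -1.0]]
wrist_force: [-0.6, -0.4, 0.5]
finger_gap: 0.587
gripper_force: 0.0
```

{"name": "servo_tool", "arguments": {"targets": [[0,0,0,0,0,15,50],[0,0,0,0,0,50,50],[0,0,0,0,15,90,60],[0,0,0,0,60,110,60],[0,0,0,0,108,115,60]]}}

```text
time_s: 12.3
tool_pos: [0.4679, -0.2937, 0.155]
orientation: [[0.265, 0.964, 0.005], [0.964, -0.265, -0.003], [-0.002, 0.006, -1.0]]
wrist_force: [0.8, 1.3, -0.5]
finger_gap: 0.706
gripper_force: 0.0
```

{"name": "servo_tool", "arguments": {"targets": [[0,0,0.08,0,48,0,60],[0,0,0.16,0,96,0,60],[0,0,0.24,0,144,0,60],[0,0,0.32,2,192,0,60],[0,0,0.39,5,240,0,60]]}}

```text
time_s: 12.8
tool_pos: [0.472, -0.051, 0.1526]
orientation: [[-0.127, 0.992, 0.002], [0.992, 0.127, 0.0], [-0.0, 0.002, -1.0]]
wrist_force: [2.4, 0.0, -0.1]
finger_gap: 0.701
gripper_force: 0.0
```

{"name": "servo_tool", "arguments": {"targets": [[0,0,0,5,40,0,60],[0,0,0,15,80,0,60],[0,0,0,45,110,0,60],[0,0,0,85,120,0,60],[0,0,0,121,122,-5,60]]}}

```text
time_s: 13.3
tool_pos: [0.5951, 0.0724, 0.1481]
orientation: [[-0.129, 0.992, 0.003], [0.992, 0.129, 0.001], [0.001, 0.003, -1.0]]
wrist_force: [0.1, -0.3, 0.8]
finger_gap: 0.701
gripper_force: 0.0
```

```bash
python3 - <<'E'
from h import *
np.set_printoptions(precision=4,suppress=True)
s,im=save('wrist','w5.png'); print(s['time_s'],s['tool_pos'],s['orientation'],s['finger_gap'])
c=cam('wrist',s);print(proj(c,[.5948,.0693,.078]))
i2=save('top','t5.png')[1]
b=cv2.resize(i2[230:310,430:510],(300,300),interpolation=cv2.INTER_CUBIC);b=np.pad(b,((0,60),(0,0),(0,0)))
cv2.imwrite('pics/m5.png',np.hstack([cv2.resize(im,(480,360)),b])[:,:,::-1])
E
```

```text
13.3 [0.5951 0.0724 0.1481] [[-0.1286  0.9917  0.0025]
 [ 0.9917  0.1286  0.0015]
 [ 0.0011  0.0027 -1.    ]] 0.7012932296333824
[319.4941 270.7224]
```

View pics/m5.png

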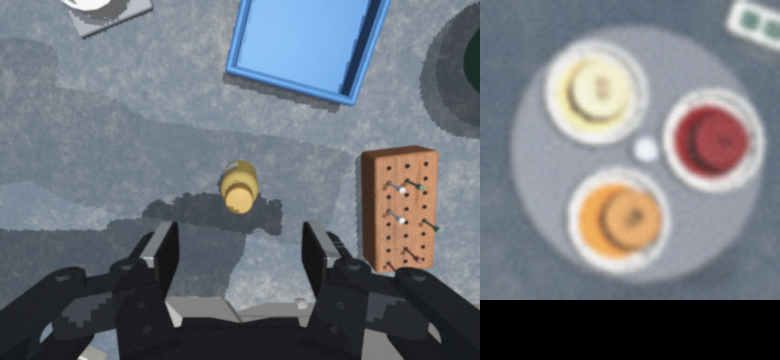

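Both pots are in their cups. The bottle cap is at (317,269) against a predicted (319,271). I'll descend around the body and grasp it above the level of the cup's rim.

{"name": "servo_tool", "arguments": {"targets": [[0,0,0,1.5,0,-25,60],[0,0,0,1.5,0,-55,60],[0,0,0,1.5,0,-80,60],[0,0,0,1.5,0,-96,58],[0,0,0,1.5,0,-102,55]]}}

```text
time_s: 13.9
tool_pos: [0.5935, 0.069, 0.0437]
orientation: [[-0.124, 0.992, -0.002], [0.992, 0.124, -0.0], [-0.0, -0.002, -1.0]]
wrist_force: [-0.3, 0.5, 0.3]
finger_gap: 0.647
gripper_force: 0.0
```

{"name": "servo_tool", "arguments": {"targets": [[0,0,0,0,0,0,45],[0,0,0,0,0,0,35],[0,0,0,0,0,0,25],[0,0,0,0,0,0,24],[0,0,0,0,0,0,24]], "squeeze": 35}}

```text
time_s: 14.4
tool_pos: [0.5953, 0.0693, 0.0458]
orientation: [[-0.125, 0.992, 0.002], [0.992, 0.125, 0.0], [0.0, 0.002, -1.0]]
wrist_force: [-1.4, -0.2, 6.8]
finger_gap: 0.329
gripper_force: 34.5
```

{"name": "servo_tool", "arguments": {"targets": [[0,0,0,0,0,15,24],[0,0,0,0,0,45,24],[0,0,0,0,0,75,24],[0,0,0.05,-5,5,95,24],[0,0,0.1,-25,27,98,24]]}}

```text
time_s: 14.9
tool_pos: [0.5727, 0.0939, 0.1459]
orientation: [[-0.221, 0.975, 0.007], [0.975, 0.221, -0.001], [-0.002, 0.007, -1.0]]
wrist_force: [-0.6, 0.9, -0.7]
finger_gap: 0.333
gripper_force: 34.8
```

{"name": "servo_tool", "arguments": {"targets": [[0,0,0.04,-30,32,0,24],[0,0,0.08,-60,64,0,24],[0,0,0.12,-88,94,0,24],[0,0,0.16,-102,110,0,24],[0,0,0.19,-106,114,0,24]]}}

```text
time_s: 15.4
tool_pos: [0.4618, 0.2129, 0.1429]
orientation: [[-0.408, 0.913, -0.0], [0.913, 0.408, 0.001], [0.001, 0.0, -1.0]]
wrist_force: [0.3, -0.2, -1.0]
finger_gap: 0.33
gripper_force: 34.8
```

```bash
python3 - <<'E'
from h import *
np.set_printoptions(precision=4,suppress=True)
s,im=save('wrist','w6.png'); print(s['time_s'],s['tool_pos'],s['orientation'],s['finger_gap'])
c=cam('wrist',s);print(proj(c,[.4639,.21,.03])*.625,proj(c,[.4351,.2702,.03])*.625)
i2=save('side','s6.png')[1];u,v=proj(cam('side'),s['tool_pos']).astype(int)
b=cv2.resize(i2[v-50:v+100,u-75:u+75],(400,400),interpolation=cv2.INTER_CUBIC)
a=np.pad(cv2.resize(im,(400,300)),((0,100),(0,0),(0,0)))
cv2.imwrite('pics/m6.png',np.hstack([a,b])[:,:,::-1])
E
```

```text
15.4 [0.4618 0.2129 0.1429] [[-0.4085  0.9128 -0.0002]
 [ 0.9128  0.4085  0.0015]
 [ 0.0014  0.0004 -1.    ]] 0.33022864792514295
[200.9683 155.5728] [199.2294  86.5235]
```

View pics/m6.png

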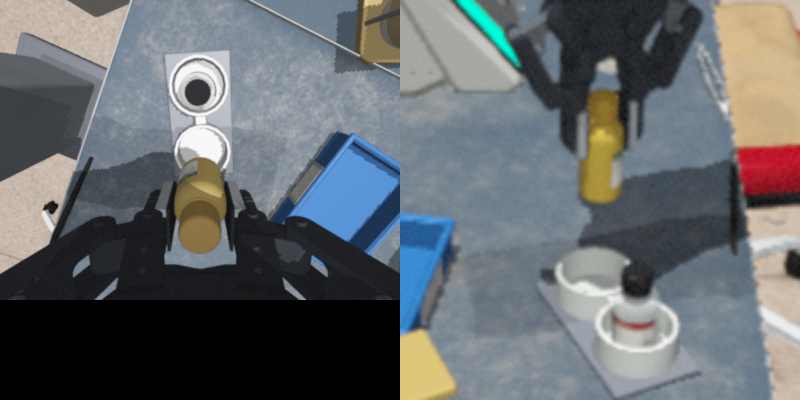

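The bottle hangs upright. The empty cup's centre is at about (201,151) against a predicted (201,156), so I'll shift 2 mm toward the clear bottle and lower.

{"name": "servo_tool", "arguments": {"targets": [[0,0,0,-1.5,2,-15,24],[0,0,0,-1.5,2,-40,24],[0,0,0,-1.5,2,-62,24],[0,0,0,-1.5,2,-76,24],[0,0,0,-1.5,2,-81,24]]}}

```text
time_s: 16.0
tool_pos: [0.4628, 0.2106, 0.0602]
orientation: [[-0.4, 0.916, -0.001], [0.916, 0.4, -0.001], [-0.001, -0.001, -1.0]]
wrist_force: [0.5, 0.5, 0.1]
finger_gap: 0.329
gripper_force: 34.8
```

{"name": "servo_tool", "arguments": {"targets": [[0,0,0,0,0,-1,24],[0,0,0,0,0,-2.5,24],[0,0,0,0,0,-4,24],[0,0,0,0,0,-4,24]]}}

```text
time_s: 16.4
tool_pos: [0.4624, 0.2124, 0.0577]
orientation: [[-0.403, 0.915, 0.001], [0.915, 0.403, 0.0], [0.0, 0.001, -1.0]]
wrist_force: [0.2, 0.0, -0.5]
finger_gap: 0.328
gripper_force: 34.8
```

{"name": "servo_tool", "arguments": {"targets": [[0,0,0,0,0,-1,24],[0,0,0,0,0,-2,24],[0,0,0,0,0,-2.5,24],[0,0,0,0,0,-2.5,24]]}}

```text
time_s: 16.8
tool_pos: [0.4621, 0.2124, 0.0547]
orientation: [[-0.403, 0.915, -0.0], [0.915, 0.403, -0.0], [-0.0, -0.0, -1.0]]
wrist_force: [-0.6, 0.6, -0.7]
finger_gap: 0.328
gripper_force: 34.8
```

{"name": "servo_tool", "arguments": {"targets": [[0,0,0,0,0,-0.5,24],[0,0,0,0,0,-1,24],[0,0,0,0,0,-1,24]]}}

```text
time_s: 17.1
tool_pos: [0.4621, 0.2124, 0.0538]
orientation: [[-0.403, 0.915, -0.0], [0.915, 0.403, -0.0], [-0.0, -0.0, -1.0]]
wrist_force: [-0.5, 0.2, -0.6]
finger_gap: 0.328
gripper_force: 34.9
```

{"name": "servo_tool", "arguments": {"targets": [[0,0,0,0,0,-0.4,24],[0,0,0,0,0,-0.8,24],[0,0,0,0,0,-0.8,24]]}}

```text
time_s: 17.4
tool_pos: [0.4622, 0.2124, 0.0537]
orientation: [[-0.403, 0.915, 0.0], [0.915, 0.403, 0.001], [0.0, 0.001, -1.0]]
wrist_force: [-2.2, -0.8, 11.6]
finger_gap: 0.328
gripper_force: 36.0
```

Contact at 11.6 N. I'll release, lift straight up and go to the jaw.

{"name": "servo_tool", "arguments": {"targets": [[0,0,0,0,0,0.8,28],[0,0,0,0,0,0.8,38],[0,0,0,0,0,0.8,48],[0,0,0,0,0,3,50],[0,0,0,0,0,15,50]]}}

```text
time_s: 17.9
tool_pos: [0.4615, 0.212, 0.0675]
orientation: [[-0.403, 0.915, -0.002], [0.915, 0.403, -0.001], [-0.0, -0.002, -1.0]]
wrist_force: [-0.6, -0.1, -0.2]
finger_gap: 0.586
gripper_force: 0.0
```

{"name": "servo_tool", "arguments": {"targets": [[0,0,0,0,0,30,50],[0,0,0,0,0,70,50],[0,0,0,0,-20,85,60],[0,0,-0.07,0,-65,85,70],[0,0,-0.15,0,-112,85,80]]}}

```text
time_s: 18.4
tool_pos: [0.4625, 0.1001, 0.1545]
orientation: [[-0.262, 0.965, 0.002], [0.965, 0.262, 0.001], [0.001, 0.003, -1.0]]
wrist_force: [0.8, -1.0, -0.4]
finger_gap: 0.936
gripper_force: 0.0
```

{"name": "servo_tool", "arguments": {"targets": [[0,0,-0.14,-2,-48,0,80],[0,0,-0.28,-4,-96,0,80],[0,0,-0.42,-8,-144,0,80],[0,0,-0.54,-14,-192,0,80],[0,0,-0.66,-20,-230,0,80]]}}

```text
time_s: 18.9
tool_pos: [0.4416, -0.1324, 0.1541]
orientation: [[0.391, 0.92, 0.001], [0.92, -0.391, -0.0], [0.0, 0.001, -1.0]]
wrist_force: [0.7, -0.1, -0.1]
finger_gap: 0.937
gripper_force: 0.0
```

{"name": "servo_tool", "arguments": {"targets": [[0,0,-0.06,0,-25,0,80],[0,0,-0.09,0,-39,0,80],[0,0,-0.09,0,-39,0,80],[0,0,-0.09,0,-39,0,80]]}}

```text
time_s: 19.3
tool_pos: [0.4423, -0.1675, 0.1531]
orientation: [[0.464, 0.886, -0.0], [0.886, -0.464, 0.001], [0.001, -0.001, -1.0]]
wrist_force: [-0.7, 0.4, 0.3]
finger_gap: 0.933
gripper_force: 0.0
```

```bash
python3 - <<'E'
from h import *
np.set_printoptions(precision=4,suppress=True)
s,im=save('wrist','w7.png'); print(s['time_s'],s['tool_pos'],s['orientation'],s['finger_gap'],s['qpos'])
c=cam('wrist',s)
i2=save('side','s7.png')[1]
a=im[130:430,170:470];a=cv2.resize(a,(500,500))
b=cv2.resize(i2[290:370,310:390],(300,300),interpolation=cv2.INTER_CUBIC);b=np.pad(b,((0,200),(0,0),(0,0)))
cv2.imwrite('pics/m7.png',np.hstack([a,b])[:,:,::-1])
g=im.min(axis=2);m=((g>135)).astype(np.uint8)
n,l,st,ce=cv2.connectedComponentsWithStats(m)
for i in range(1,n):
    if st[i,4]>1500: print(st[i],ce[i])
E
```

```text
19.3 [ 0.4423 -0.1675  0.1531] [[ 0.4644  0.8856 -0.0002]
 [ 0.8856 -0.4644  0.0009]
 [ 0.0007 -0.0006 -1.    ]] 0.9333903239345337 [-0.1276  0.4522  0.559   2.0839 -0.3685  0.7016  0.1889]
[    0     0   290   443 29385] [114.1145 270.5466]
[ 357    0  190  275 3995] [435.1257  59.9605]
[ 530  167  110  149 6169] [586.4618 243.0488]
[ 289  187   68   87 5183] [325.83   230.3548]
[ 379  351   77   83 2783] [422.5203 389.6766]
```

View pics/m7.png

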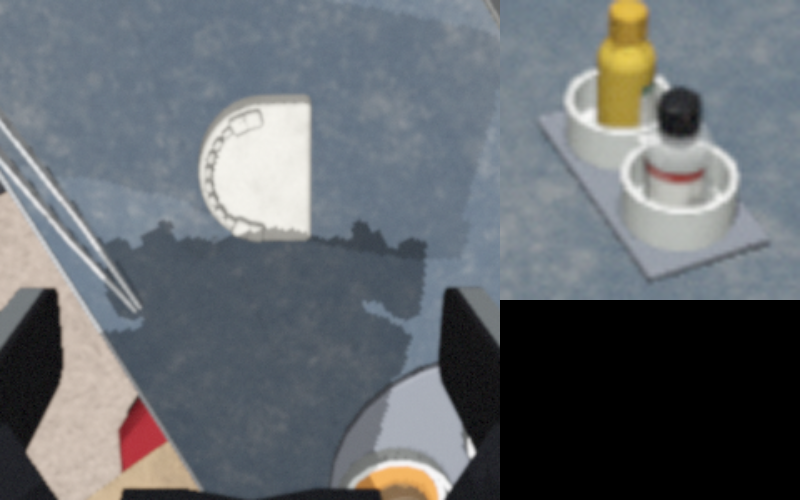

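The yellow bottle is upright in its cup. The jaw's flat back is exactly square to the closing line, and it spans raw pixels x 289–357, y 187–275. I'll work out its centre.

```bash
python3 - <<'E'
from h import *
np.set_printoptions(precision=4,suppress=True)
s=env.state();c=cam('wrist',s)
# edges: (left apex),(right flat),(top),(bottom) at base-top height
for u,v in((289.4,232),(356.6,232),(323,189),(323,274)):
    print(at(c,u,v,.016))
a=(at(c,289.4,232,.016)+at(c,356.6,232,.016))/2;b=(at(c,323,189,.016)+at(c,323,274,.016))/2
print(a,b,s['tool_pos'],s['orientation'][:2,0]@ (b-s['tool_pos'])[:2], s['orientation'][:2,1]@ (a-s['tool_pos'])[:2])
E
```

```text
[ 0.4233 -0.1563  0.016 ]
[ 0.4635 -0.1773  0.016 ]
[ 0.4568 -0.141   0.016 ]
[ 0.4295 -0.1935  0.016 ]
[ 0.4434 -0.1668  0.016 ] [ 0.4432 -0.1672  0.016 ] [ 0.4424 -0.167   0.153 ] 0.00014922197025059823 0.0008269436188430159
```

{"name": "servo_tool", "arguments": {"targets": [[0,0,0,0.5,-1,-40,75],[0,0,0,0.5,-1,-80,70],[0,0,0,0.5,-1,-115,68],[0,0,0,0.5,-1,-132,68],[0,0,0,0.5,-1,-137,66]]}}

```text
time_s: 19.9
tool_pos: [0.4419, -0.168, 0.0143]
orientation: [[0.464, 0.886, -0.003], [0.886, -0.464, 0.002], [0.0, -0.003, -1.0]]
wrist_force: [-0.3, 0.2, 1.1]
finger_gap: 0.772
gripper_force: 0.0
```

{"name": "servo_tool", "arguments": {"targets": [[0,0,0,0,0,-1,58],[0,0,0,0,0,-1,50],[0,0,0,0,0,-1,44],[0,0,0,0,0,-1,40],[0,0,0,0,0,-1,40]], "squeeze": 40}}

```text
time_s: 20.4
tool_pos: [0.4434, -0.1695, 0.0163]
orientation: [[0.466, 0.885, 0.002], [0.885, -0.466, -0.0], [0.001, 0.002, -1.0]]
wrist_force: [-0.6, 0.5, 6.4]
finger_gap: 0.518
gripper_force: 40.2
```

{"name": "servo_tool", "arguments": {"targets": [[0,0,0,0,0,10,40],[0,0,0,0,0,40,40],[0,0,0,0,0,75,40],[0,0,0,2,20,100,40],[0,0,0.1,5,60,106,40]]}}

```text
time_s: 20.9
tool_pos: [0.449, -0.1119, 0.1247]
orientation: [[0.38, 0.925, 0.006], [0.925, -0.38, -0.002], [0.0, 0.006, -1.0]]
wrist_force: [1.4, 0.6, -0.4]
finger_gap: 0.514
gripper_force: 40.9
```

{"name": "servo_tool", "arguments": {"targets": [[0,0,0.13,3,40,0,40],[0,0,0.26,6,80,0,40],[0,0,0.39,9,120,0,40],[0,0,0.52,15,160,0,40],[0,0,0.65,22,195,0,40]]}}

```text
time_s: 21.4
tool_pos: [0.4694, 0.0875, 0.1223]
orientation: [[-0.268, 0.963, 0.001], [0.963, 0.268, 0.0], [0.0, 0.001, -1.0]]
wrist_force: [0.6, 0.1, -0.3]
finger_gap: 0.514
gripper_force: 40.9
```

{"name": "servo_tool", "arguments": {"targets": [[0,0,0.13,30,24,0,40],[0,0,0.26,60,48,0,40],[0,0,0.39,90,72,0,40],[0,0,0.52,120,96,0,40],[0,0,0.65,140,112,0,40]]}}

```text
time_s: 21.9
tool_pos: [0.6113, 0.1993, 0.1223]
orientation: [[-0.796, 0.605, 0.002], [0.605, 0.796, -0.0], [-0.002, 0.001, -1.0]]
wrist_force: [-0.3, 0.2, -0.5]
finger_gap: 0.512
gripper_force: 40.9
```

{"name": "servo_tool", "arguments": {"targets": [[0,0,0.13,10,8,0,40],[0,0,0.26,20,15,0,40],[0,0,0.39,22,18,0,40],[0,0,0.52,22,18,0,40],[0,0,0.56,22,18,0,40]]}}

```text
time_s: 22.4
tool_pos: [0.6317, 0.2149, 0.1222]
orientation: [[-0.996, 0.091, 0.001], [0.091, 0.996, -0.001], [-0.001, -0.001, -1.0]]
wrist_force: [0.4, 0.5, -1.1]
finger_gap: 0.513
gripper_force: 40.9
```

```bash
python3 - <<'E'
from h import *
np.set_printoptions(precision=4,suppress=True)
s,im=save('wrist','w8.png'); print(s['time_s'],s['tool_pos'],s['orientation'],s['finger_gap'],s['qpos'])
c=cam('wrist',s)
for p in ((.5731,.1546),(.676,.1452),(.6891,.2763),(.5902,.2868)): print(proj(c,[*p,.032]))
E
```

```text
22.4 [0.6317 0.2149 0.1222] [[-0.9959  0.091   0.0009]
 [ 0.091   0.9959 -0.0014]
 [-0.001  -0.0013 -1.    ]] 0.5129517905895357 [-0.4014  0.6749  0.0039  1.599  -0.001   0.8675  1.082 ]
[195.6805 158.0435]
[209.5219 333.6732]
[429.4103 335.682 ]
[445.3682 167.7019]
```

View pics/w8.png

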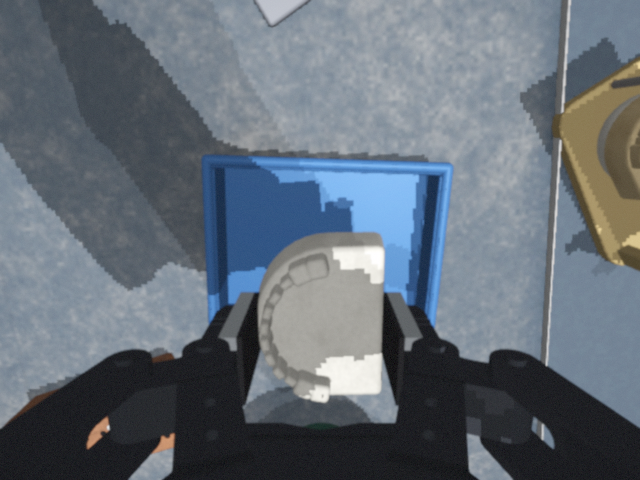

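The jaw is held square above the pan. The near pan corners are at (204,157) and (451,165), about 7 px right of the prediction, so I'll shift +3 mm in y and lower.

{"name": "servo_tool", "arguments": {"targets": [[0,0,0,0,3,-10,40],[0,0,0,0,3,-40,40],[0,0,0,0,3,-70,40],[0,0,0,0,3,-87,40],[0,0,0,0,3,-94,40]]}}

```text
time_s: 22.95
tool_pos: [0.6302, 0.2181, 0.0248]
orientation: [[-0.995, 0.097, -0.003], [0.097, 0.995, -0.002], [0.003, -0.002, -1.0]]
wrist_force: [1.1, 0.7, -0.6]
finger_gap: 0.515
gripper_force: 40.9
```

{"name": "servo_tool", "arguments": {"targets": [[0,0,0,0,0,-1,40],[0,0,0,0,0,-2.5,40],[0,0,0,0,0,-4,40],[0,0,0,0,0,-4,40]]}}

```text
time_s: 23.35
tool_pos: [0.632, 0.2185, 0.0237]
orientation: [[-0.995, 0.096, 0.001], [0.096, 0.995, 0.0], [-0.001, 0.0, -1.0]]
wrist_force: [0.1, 0.2, -0.2]
finger_gap: 0.516
gripper_force: 40.9
```

{"name": "servo_tool", "arguments": {"targets": [[0,0,0,0,0,-1,40],[0,0,0,0,0,-2,40],[0,0,0,0,0,-2,40]]}}

```text
time_s: 23.65
tool_pos: [0.6316, 0.2183, 0.021]
orientation: [[-0.995, 0.096, -0.0], [0.096, 0.995, 0.0], [0.0, 0.0, -1.0]]
wrist_force: [-0.1, -0.2, -0.1]
finger_gap: 0.512
gripper_force: 40.9
```

{"name": "servo_tool", "arguments": {"targets": [[0,0,0,0,0,-0.5,40],[0,0,0,0,0,-1,40],[0,0,0,0,0,-1,40]]}}

```text
time_s: 23.95
tool_pos: [0.6317, 0.2184, 0.0205]
orientation: [[-0.995, 0.096, 0.0], [0.096, 0.995, 0.0], [-0.0, 0.0, -1.0]]
wrist_force: [-2.1, 0.4, 4.6]
finger_gap: 0.514
gripper_force: 41.6
```

{"name": "servo_tool", "arguments": {"targets": [[0,0,0,0,0,-0.3,40],[0,0,0,0,0,-0.6,40],[0,0,0,0,0,-0.6,40]]}}

```text
time_s: 24.25
tool_pos: [0.6317, 0.2184, 0.0204]
orientation: [[-0.995, 0.096, 0.0], [0.096, 0.995, 0.0], [-0.0, 0.0, -1.0]]
wrist_force: [-3.0, -1.5, 9.0]
finger_gap: 0.515
gripper_force: 42.3
```

The jaw is on the pan floor. I'll release it, lift away and check the whole scene.

{"name": "servo_tool", "arguments": {"targets": [[0,0,0,0,0,0.6,46],[0,0,0,0,0,0.8,52],[0,0,0,0,0,1,58],[0,0,0,0,0,1,60],[0,0,0,0,0,3,60]]}}

```text
time_s: 24.75
tool_pos: [0.6314, 0.2183, 0.0221]
orientation: [[-0.995, 0.096, -0.001], [0.096, 0.995, -0.0], [0.001, -0.0, -1.0]]
wrist_force: [-0.0, -0.7, -1.1]
finger_gap: 0.701
gripper_force: 0.0
```

{"name": "servo_tool", "arguments": {"targets": [[0,0,0,0,0,15,60],[0,0,0,0,0,45,60],[0,0,0,0,0,90,60],[0,0,0,0,0,130,60],[0,0,0,0,0,140,60]]}}

```text
time_s: 25.25
tool_pos: [0.634, 0.2191, 0.1688]
orientation: [[-0.995, 0.096, 0.008], [0.096, 0.995, 0.003], [-0.008, 0.004, -1.0]]
wrist_force: [0.6, 0.4, 0.1]
finger_gap: 0.703
gripper_force: 0.0
```

{"name": "servo_tool", "arguments": {"targets": [[0,0,0,-30,-40,0,60],[0,0,0,-60,-80,0,60],[0,0,0,-80,-120,0,60],[0,0,0,-80,-120,0,60]]}}

```text
time_s: 25.65
tool_pos: [0.5488, 0.0916, 0.1632]
orientation: [[-0.995, 0.103, -0.002], [0.103, 0.995, -0.004], [0.001, -0.004, -1.0]]
wrist_force: [0.3, -0.2, 1.2]
finger_gap: 0.704
gripper_force: 0.0
```

```bash
python3 - <<'E'
from h import *
print(env.state()['time_s'],env.state()['tool_pos'])
t=save('top','t9.png')[1];s=save('side','s9.png')[1]
a=cv2.resize(t[150:325,130:530],(800,350),interpolation=cv2.INTER_CUBIC)
b=cv2.resize(s[190:365,210:410],(280,245),interpolation=cv2.INTER_CUBIC);b2=cv2.resize(s[190:240,310:380],(343,245),interpolation=cv2.INTER_CUBIC)
r=np.hstack([b,b2]);r=np.pad(r,((0,0),(0,800-r.shape[1]),(0,0)))
cv2.imwrite('pics/m9.png',np.vstack([a,r])[:,:,::-1])
E
```

```text
25.65 [0.54884625 0.09157862 0.16319498]
```

View pics/m9.png

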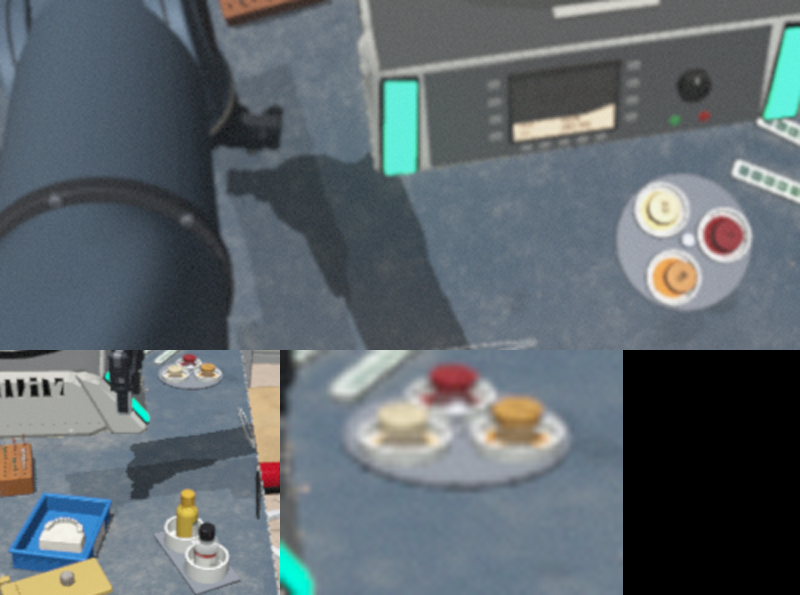

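Everything is in place: all three pots sit in their own cups, both bottles stand upright, the jaw lies teeth up in the pan, and the arm is clear. I'm handing in.

```bash
python3 -c "
from bench import env
print(env.finish_job())"
```

```text
the job is handed in; nothing more can be done
None
```

The job is handed in at about 26 s: both pots are in the cups matching their lids, the yellow bottle is upright in the free cup, and the jaw model lies teeth up in the pan; the orange-lidded pot and clear bottle still stand in their own cups.

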